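# Hang the slide carrier on the draining stand by its slotted strap

## Robot

A 6-joint arm with a two-finger parallel gripper is mounted at the origin on the work surface. World frame = base frame: x ahead of the robot, y to its left, z up, the work surface at z = 0. Lengths are in m, angles in degrees, forces in N, time in s.
With the tool pointing down it reaches from about 0.3 to 0.75 m from the base axis. Payload 8.5 kg.
Tool frame: the origin (TCP) lies between the finger pads; the fingertips stand ahead of it and the grasp point (between the pads) lies 8 mm behind it (env.tcp_to_tips is the z of the fingertips in the tool frame, in m); z points along the fingers, x is the direction in which the jaws open and shut, and the axes are right-handed (so a half turn about z gives the same grasp; the last joint's range is limited). The gripper opens to 85 mm and grips with 20 to 120 N. Pads are 22 mm wide; open, the fingers measure 114 mm over their backs; the gripper's body (76 mm by 85 mm) begins 54 mm behind the grasp point. The pads swing forward as they close: fully open they stand 13 mm farther back than shut.
Start: joints at [54.242, 21.807, 74.336, -0, 83.858, -12.336], TCP at [0.219, 0.505, 0.242] pointing down, gripper open.
Joint ranges: [-178.18, 178.18], [-50.72, 133.34], [12.68, 142.11], [-81.47, 261.47], [9.98, 163.14], [-165.26, 165.26]. Speed limits (degrees/s): [136.94, 136.94, 180, 180, 180, 180].

## Interface

Orientations are given as a 3x3 rotation matrix whose columns are the frame's x, y, z axes.
In Python, from rig import observe, viewer, env gives the robot as it stands.
- The arm moves only by the tool jog_arm, never from a script. Its arguments are lists of equal length, an entry for each row: "dr": the turn, a rotation vector about the tool's x, y, z in rad, a list of three; "slide": the shift along the tool's x, y, z in m, a list of three; "gripper": the opening, from -1 (shut) to 1 (fully open), so that 0 is half open. In form: {"dr": [[rx, ry, rz], ...], "slide": [[dx, dy, dz], ...], "gripper": [gripper, ...]}. A call has exactly 10 rows; each row shifts and turns the commanded pose from where the row before left it, along the tool's axes as they then stand; what a row does not reach is not made up. A row lasts 1/10 s, in which the tool goes at most 50 mm and 8.59 degrees, less where a joint would pass 70% of its speed; a pose out of reach is approached as far as the arm can. A call is refused whole if a number of a shift passes 0.05 or a number of a turn 0.15, either way. A call with a gripper value outside its range is refused whole. The fingers move at their own pace and stop on an object; "force" is the grip in N (left out, the last holds). Time passes only in rows, so rows that do not move let the fingers close, or fill a call up. It gives the time, the measured TCP pose, the force and the opening at its end, in the units of the state.
- observe(): the state, without advancing time (a new reading comes with each control period).
- viewer.get_image(name): name is "scene" or "top" or "wrist"; returns a dict with "pixels" (384x512x3 uint8, blue, green, red), "camera_matrix" (3x3 intrinsics, pixels), "R" (3x3) and "t" (3): a world point X has camera coordinates R X + t. Camera axes: x right, y down, z forward; pixel columns grow to the right and rows downward; lengths in m; the calibration is good to about 2 mm. A picture is of the moment at which its call begins. There is no depth.
- env.close_job(): hands the job in, once; it reports no verdict.
The state is a dict: "time_s": time; "q": joint angles; "qvel": joint speeds; "joint_efforts": joint torques, N m; "position": TCP position; "tool_rot": TCP orientation; "ft_force": force on the tool from outside, world axes, zero at the start; "wrist_torque": the same for the moment, N m; "grip_width": finger opening in m.
Only numpy, scipy, OpenCV 4.12 (cv2) and the standard library are available. Lean on these libraries where they do the work, as an engineer would, in place of code of your own. Each camera call takes 0.05 s, during which the arm holds its last target.

## Task

Pick up the slide carrier with the slotted strap, keep it upright, rest the strap's projecting lip lightly on the draining stand's pin between its collar and its head, and slide the carrier across on the pin until the pin is at the end of the slot. Lower it gently until the pin is home in the strap's seat, never knocking or leaning hard on the pin, and let go so that the carrier hangs still and plumb over the drip tray. Leave everything else on the bench as it is.

Things in the scene. Friction and masses are not known exactly. Their poses are not given: they have to be found in the camera images.
- rack: Stainless slide carrier with the slotted strap, 0.29 to 0.45 kg, loose, upright on the bench: cage 50 (x) x 92 (y) x 34 mm high with eight glass slides; a strap plate 5 mm thick rises from its middle in its y-z plane to a grip block on top, 200 mm up. The strap has a level slot, open at its -y edge. Origin: centre of the underside; z up.
- rack_grip (a point): Middle of the carrier's grip block (12 mm thick in x, 40 mm wide in y, from 160 to 200 mm above the underside; this point is 181 mm up). Grasp it from above with the fingers closing along x. Axes as the carrier.
- rack_lip (a point): Point on the level underside of the strap's lip, at y = -38 mm, 122 mm above the carrier's underside. The slot is 12 mm high (110 to 122 mm up) and ends at a wall at y = +5. The jaw below it reaches to y = -26, the lip above it farther, to y = -53, so the lip can be laid on a pin beyond the jaw; its underside then rides on the pin.
- rack_seat (a point): Middle of the top of the strap's seat: a notch at the slot's inner end, 10 mm wide (y -5 to +5), cut 7 mm up into the lip's underside. This point is on the carrier's centre line (x = y = 0), 129 mm above its underside; it lies on top of the pin when the carrier hangs home. Axes as the carrier.
- stand: Draining stand, fixed to the bench: drip tray 120 x 170 x 12 mm, foot behind it (+x), rod, clamp, and a level headed pin along -x at y = 0. The pin is 8 mm thick, bare from x = +14 (collar 20 mm across) to x = -15 mm (head 18 mm across, 5 mm long). Origin: on the bench, straight below the middle of the bare pin; z up.
- rod_top (a point): Top of the stand's upright rod (13 mm thick, 214 mm high, 90 mm behind the stand's origin, +x). A clamp 34 x 28 x 28 mm on it carries the pin. It is set by hand and tightened: the pin's axis is somewhere from 146 to 198 mm above the bench. That height is not measured: see it or feel for it. Axes as the stand.
- carrier: Bystander: a like slide carrier (50 x 92 x 34 mm) with a plain wire bail, 88 mm high, no strap. Origin: centre of its underside.
- coplin: Bystander: round glass staining jar, 64 mm across, 88 mm high. Origin: centre of its underside.
- fixative: Bystander: white bottle, 68 mm across, 165 mm high. Origin: centre of its underside.
- dropper: Bystander: small amber bottle, 36 mm across, 85 mm high. Origin: centre of its underside.
- forceps: Bystander: steel forceps, 126 mm long, lying flat. Origin: under its middle; x along it.
- pipette: Bystander: white hand pipette, 280 mm long, 30 mm high, lying. Origin: under its middle; x along it.
- slidebox: Bystander: grey slide box 90 x 106 x 36 mm. Origin: centre of its underside.
Mind the look-alikes: they are no part of the job. What is shaped like the rack but black, green or red is not meant.

How it is judged (in metres and radians):
On the way, in this order (a step that is already met when the one before it is completed fails the run):
1. the carrier is lifted clear of the bench by its grip (height (world z) of rack above 0.03 m and contact force between rack and stand below 0.1 N), for 0.2 s.
2. the strap's lip rests on the pin, beside the seat (contact force between rack and stand above 0.3 N and height (world z) of rack_seat above 0.145 m and x of rack_seat in the frame of stand between -0.015 and 0.015 m and (y of rack_seat in the frame of stand between 0.01 and 0.055 m or y of rack_seat in the frame of stand between -0.055 and -0.01 m)), for 0.15 s.
At the end, for the whole second after the job is handed in: The carrier hangs released and still on the bare pin: seat point within 3 mm sideways of the pin's axis, within 14 mm of the bare part's middle along it, 145 to 210 mm high, the stand bearing over 1 N, tilt under 0.1 rad, speed under 0.03 m/s and 0.3 rad/s (y of rack_seat in the frame of stand between -0.003 and 0.003 m and x of rack_seat in the frame of stand between -0.014 and 0.014 m and height (world z) of rack_seat between 0.145 and 0.21 m and angle between rack's own z axis and vertical below 0.1 rad and contact force between rack and stand above 1 N and linear speed of rack below 0.03 m/s and angular speed of rack below 0.3 rad/s); the robot touches nothing.
It fails at once if the carrier knocks or leans on the stand or its pin with more than 18 N (contact force between rack and stand above 18 N).
It fails at once if the carrier is tipped more than 30 degrees (angle between rack's own z axis and vertical above 0.52 rad).
It fails at once if a bystander is moved by more than 20 mm (distance of any of carrier, coplin, fixative, dropper, forceps, pipette, slidebox from where it was at the start of the episode above 0.02 m).
It also fails if it takes over 69 s, if anything falls off the work surface, if the arm or the gripper's body presses on something with over 40 N, if the wrist force passes 120 N, or if a joint passes its speed limit or range.

## Working session

There is one attempt and no reset: what is moved stays moved. The work goes in short steps, Python scripts to look and compute and a tool call to move; the robot and the scene stay as the last step left them, time stands still between calls to the robot, and variables do not carry over. Pictures are saved under pics/ and viewed, and the job is handed in when it is done.

Besides the shell and the picture viewer there is one more tool, called by a JSON object that holds its "fn" and its "kwargs", one argument or row to a line. jog_arm: Moves the arm, as the interface text tells. Its arguments: {"type":"object","properties":{"dr":{"type":"array","items":{"type":"array","items":{"type":"number"}}},"slide":{"type":"array","items":{"type":"array","items":{"type":"number"}}},"gripper":{"type":"array","items":{"type":"number"}},"force":{"type":"number"}},"required":["dr","slide","gripper"]}

```bash
ls; mkdir -p pics; python3 - <<'E'
from rig import observe, viewer, env
import cv2,numpy as np
s=observe();print(s, env.tcp_to_tips)
for n in ["scene","top","wrist"]:
    d=viewer.get_image(n);cv2.imwrite(f"pics/{n}0.png",d["pixels"]);print(n,d["camera_matrix"].tolist(),d["R"].tolist(),d["t"].tolist())
E
```

```text
pics
{'time_s': 0.0, 'q': array([ 5.42427179e+01,  2.18414458e+01,  7.43856310e+01, -1.25818137e-03,
        8.38593111e+01, -1.23370235e+01]), 'qvel': array([-0.08797466, -0.03063339,  0.06713545, -0.07962851, -0.01091105,
       -0.02194918]), 'joint_efforts': array([ 5.40407927e-04, -4.48462951e+01, -2.31274635e+01, -1.41132750e-04,
        4.77865135e-03,  1.59268336e-05]), 'position': array([0.21845562, 0.50444062, 0.24170234]), 'tool_rot': array([[ 3.97469556e-01,  9.17614955e-01, -8.63342374e-04],
       [ 9.17614172e-01, -3.97470380e-01, -1.23630021e-03],
       [-1.47760059e-03, -3.00823500e-04, -9.99998863e-01]]), 'ft_force': array([-0.5276689 , -0.14529851, -0.73120384]), 'wrist_torque': array([ 0.00558223, -0.06647163,  0.01796953]), 'grip_width': 0.08544373075547823} 0.011
scene [[373.74445349042395, 0.0, 257.611005781032], [0.0, 373.74445349042395, 192.13377723314144], [0.0, 0.0, 1.0]] [[0.43125678536718987, 0.9022236502223229, 0.003173334880779815], [0.6837192203607709, -0.3245142146185675, -0.6536195775982802], [-0.5886812488809352, 0.2840475479387252, -0.756816607723417]] [-0.2969477918424274, -0.23447699995867946, 1.585633196125425]
top [[390.9433016985161, 0.0, 258.03696220929663], [0.0, 390.9433016985161, 191.7978218447224], [0.0, 0.0, 1.0]] [[-0.04916690626353514, -0.998773021734685, -0.005921687549940632], [-0.977061093840685, 0.04932637701897875, -0.2071678725889362], [0.2072057775046751, -0.004399952857468446, -0.9782874864698694]] [0.08719010004112486, 0.5705694298060994, 1.0125809255289824]
wrist [[323.27239585488746, 0.0, 257.66981727461615], [0.0, 323.27239585488746, 188.87289252783262], [0.0, 0.0, 1.0]] [[0.3970180096739734, 0.9178100454066936, -0.00119186621764673], [0.8805067777230782, -0.3805145907135303, 0.2826949957778487], [0.25900678442511915, -0.11328445085129077, -0.9592091110999118]] [-0.5494905709092058, -0.03682409819057474, 0.3790736933355827]
```

View pics/scene0.png

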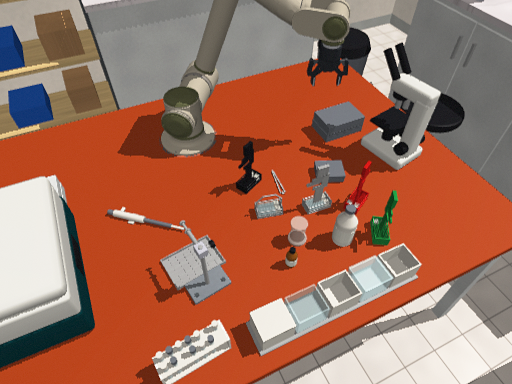

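View pics/top0.png

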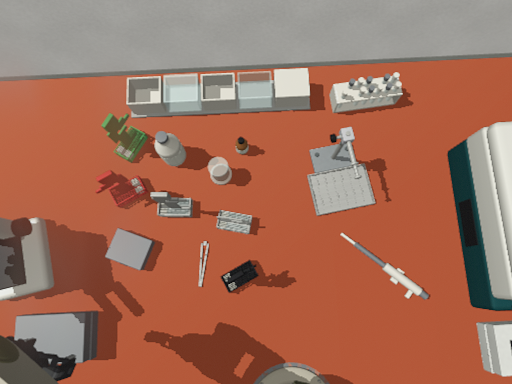

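View pics/wrist0.png

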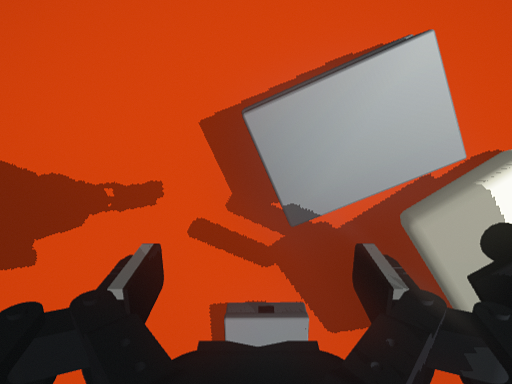

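```bash
python3 - <<'E'
import cv2,numpy as np
a=cv2.imread("pics/scene0.png");b=cv2.imread("pics/top0.png")
def c(im,x,y,w,h,s): return cv2.resize(im[y:y+h,x:x+w],None,fx=s,fy=s,interpolation=cv2.INTER_CUBIC)
A=c(b,140,180,60,50,6);B=c(b,300,120,80,100,5);C=c(a,290,150,60,75,6);D=c(a,150,215,90,90,5)
def cat(p,q):
    h=max(p.shape[0],q.shape[0]);P=np.zeros((h,p.shape[1]+q.shape[1],3),np.uint8);P[:p.shape[0],:p.shape[1]]=p;P[:q.shape[0],p.shape[1]:]=q;return P
cv2.imwrite("pics/c1.png",cat(A,B));cv2.imwrite("pics/c2.png",cat(C,D))
E
```

```text
(no output)
```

View pics/c1.png

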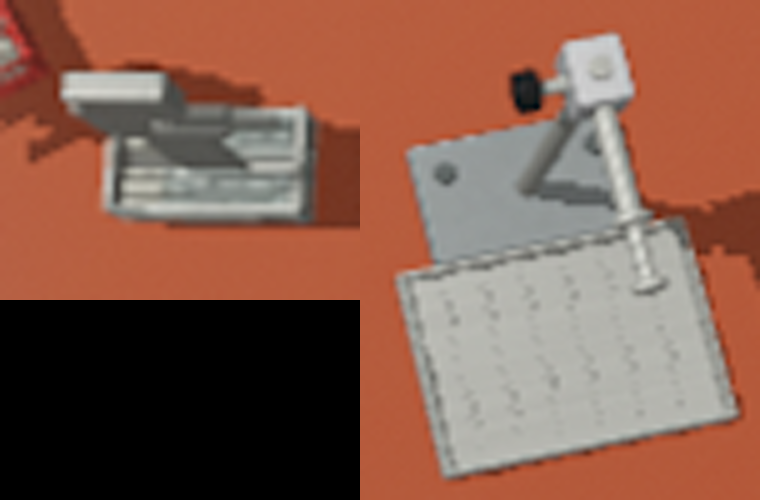

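View pics/c2.png

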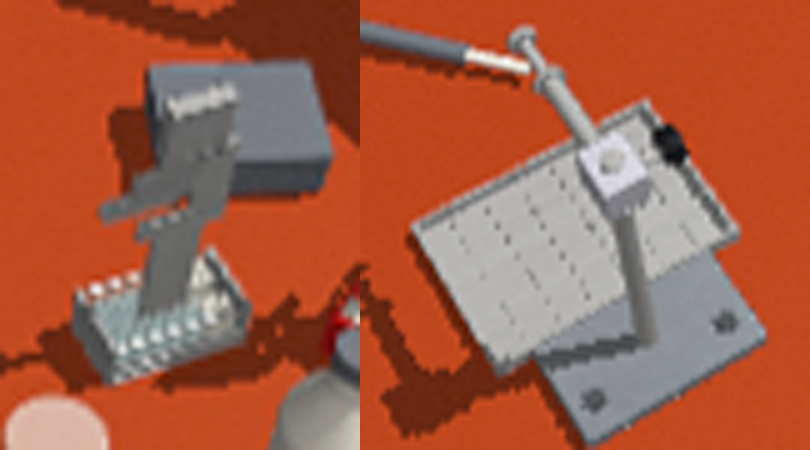

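```bash
cat > h.py <<'E'
import cv2,numpy as np
from scipy.optimize import least_squares
K={'s':np.array([[373.74445349,0,257.611005781],[0,373.74445349,192.133777],[0,0,1]]),'t':np.array([[390.9433017,0,258.0369622],[0,390.9433017,191.79782184],[0,0,1]])}
R={'s':np.array([[0.43125678536718987,0.9022236502223229,0.003173334880779815],[0.6837192203607709,-0.3245142146185675,-0.6536195775982802],[-0.5886812488809352,0.2840475479387252,-0.756816607723417]]),
't':np.array([[-0.04916690626353514,-0.998773021734685,-0.005921687549940632],[-0.977061093840685,0.04932637701897875,-0.2071678725889362],[0.2072057775046751,-0.004399952857468446,-0.9782874864698694]])}
T={'s':np.array([-0.2969477918424274,-0.23447699995867946,1.585633196125425]),'t':np.array([0.08719010004112486,0.5705694298060994,1.0125809255289824])}
def proj(c,X):
    p=(np.atleast_2d(X)@R[c].T+T[c])@K[c].T; return p[:,:2]/p[:,2:]
def ray(c,px,z):
    d=R[c].T@np.linalg.solve(K[c],[px[0],px[1],1]);o=-R[c].T@T[c];return o+d*(z-o[2])/d[2]
def W(p,X):
    X=np.atleast_2d(np.array(X,float));c,s=np.cos(p[2]),np.sin(p[2])
    return np.c_[p[0]+c*X[:,0]-s*X[:,1],p[1]+s*X[:,0]+c*X[:,1],X[:,2]]
def un(cx,cy,x,y,s): return np.array([(cx+.5)/s-.5+x,(cy+.5)/s-.5+y])
E
python3 - <<'E'
from h import *
A=lambda x,y:un(x,y,140,180,6)
B=lambda x,y:un(x,y,300,120,5)
C=lambda x,y:un(x,y,290,150,6)
D=lambda x,y:un(x-360,y,150,215,5)
B2=lambda x,y:B(x-360,y)
# rack: model pts
x,y=.006,.02
obs=[('t',(x,y,.2),A(62,73)),('t',(x,-y,.2),A(178,73)),('t',(-x,y,.2),A(62,100)),('t',(-x,-y,.2),A(165,103)),
('t',(-.025,.046,.034),A(105,210)),('t',(-.025,-.046,.034),A(312,213)),('t',(.025,-.046,.034),A(312,108)),
('s',(-x,y,.2),C(235,85)),('s',(-x,-y,.2),C(168,97)),('s',(x,y,.2),C(235,103)),('s',(x,-y,.2),C(168,113)),
('s',(.025,-.046,0),C(112,383)),('s',(-.025,-.046,.034),C(75,293)),('s',(.025,.046,.034),C(247,307))]
f=lambda p:np.concatenate([(proj(c,W(p,m))[0]-o) for c,m,o in obs])
r=least_squares(f,[.5,.2,0],loss='soft_l1');print('rack',r.x,np.degrees(r.x[2]));print(r.fun.reshape(-1,2).round(1).tolist())
# stand; params x,y,yaw, tray offset tx, pin height
obs=[('t','R',(.09,0,.214),B2(600,68)),('s','R',(.09,0,.214),D(612,163)),
('t','P',(-.0175,0),B2(648,285)),('s','P',(-.0175,0),D(523,40)),('s','P',(.015,0),D(549,78)),('t','P',(.015,0),B2(632,217)),
('t','T',(.06,.085),B2(400,272)),('t','T',(-.06,.085),B2(447,478)),('t','T',(-.06,-.085),B2(738,413)),('t','T',(.06,-.085),B2(682,218)),
('s','T',(.06,.085),D(738,237)),('s','T',(-.06,.085),D(645,100)),('s','T',(-.06,-.085),D(412,227)),('s','T',(.06,-.085),D(500,370))]
def f(p):
    o=[]
    for c,k,m,u in obs:
        X={'R':lambda:m,'P':lambda:(*m,p[3]),'T':lambda:(m[0]+p[4],m[1]+p[5],.012)}[k]()
        o.append(proj(c,W(p,X))[0]-u)
    return np.concatenate(o)
r=least_squares(f,[.5,-.2,0,.17,0,0],loss='soft_l1');print('stand',r.x,np.degrees(r.x[2]));print(r.fun.reshape(-1,2).round(1).tolist())
E
```

```text
rack [ 0.55135572  0.29497523 -0.06804816] -3.898872420174368
[[0.8, -0.5], [-1.8, -0.2], [0.4, -0.0], [0.1, -0.2], [-0.1, -0.1], [-1.6, -0.0], [-0.6, -0.2], [-1.5, -0.8], [-1.4, 0.5], [0.3, -1.3], [0.3, 0.3], [-1.5, 0.6], [-0.7, -0.7], [0.5, -0.3]]
stand [ 0.5885123  -0.17739897  0.15519802  0.19813653 -0.00509617 -0.0009607 ] 8.892191602078475
[[-0.2, -0.9], [-0.3, -0.9], [-0.0, -0.4], [-0.3, -0.2], [-0.2, 0.1], [-0.3, 0.4], [-0.5, 0.0], [-0.2, -1.0], [-0.3, -0.0], [-0.0, -0.8], [-0.1, -1.5], [-0.2, -0.1], [-0.6, -0.4], [-1.2, -0.0]]
```

```bash
python3 - <<'E'
from h import *
print('fix cap',ray('t',(162,138),.165),'green',ray('t',(116,125),.2),'red',ray('t',(105,180),.2))
print('rack grip',W([.5514,.295,-.068],(0,0,.2)))
print('micro',ray('t',(50,290),.15),ray('t',(45,225),.15))
# refine check via overlay
for c,n in(('t','top0'),('s','scene0')):
    im=cv2.resize(cv2.imread(f'pics/{n}.png'),None,fx=4,fy=4,interpolation=cv2.INTER_CUBIC)
    def box(p,x0,x1,y0,y1,z0,z1,col):
        P=[proj(c,W(p,(x,y,z)))[0]*4+1.5 for x in(x0,x1) for y in(y0,y1) for z in(z0,z1)]
        for i in range(8):
            for b in(1,2,4):
                if not i&b: cv2.line(im,tuple(P[i].astype(int)),tuple(P[i|b].astype(int)),col,1)
    p=[.5514,.295,-.068]
    box(p,-.025,.025,-.046,.046,0,.034,(255,0,0));box(p,-.006,.006,-.02,.02,.16,.2,(255,0,0));box(p,-.0025,.0025,-.053,.005,.122,.122,(0,255,0))
    q=[.5885,-.1774,.1552]
    box(q,-.065,.055,-.085,.085,0,.012,(255,0,0));box(q,-.015,.014,-.004,.004,.194,.202,(255,0,0))
    m=proj(c,W(p,(0,0,.1)))[0];k=proj(c,W(q,(0,0,.1)))[0]
    o=[im[int(4*v[1])-180:int(4*v[1])+180,int(4*v[0])-180:int(4*v[0])+180] for v in(m,k)]
    cv2.imwrite(f'pics/ov_{c}.png',np.hstack(o))
E
```

```text
fix cap [0.70419748 0.29656961 0.165     ] green [0.73087386 0.40174655 0.2       ] red [0.59195146 0.42449462 0.2       ]
rack grip [[0.5514 0.295  0.2   ]]
micro [0.34069097 0.5672323  0.15      ] [0.49790139 0.58917276 0.15      ]
```

View pics/ov_t.png

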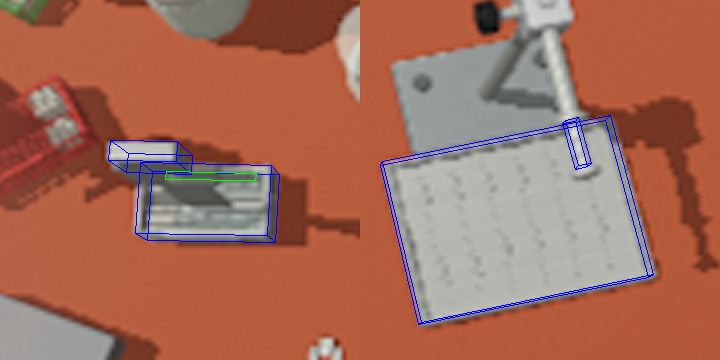

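View pics/ov_s.png

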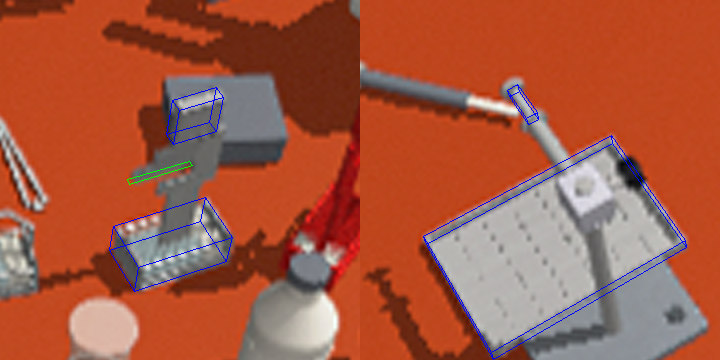

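{"fn": "jog_arm", "kwargs": {
  "dr": [
    [0,0,0.123],
    [0,0,0.123],
    [0,0,0.123],
    [0,0,0.123],
    [0,0,0.123],
    [0,0,0.123],
    [0,0,0.123],
    [0,0,0.123],
    [0,0,0.123],
    [0,0,0.123]
  ],
  "slide": [
    [0,0,-0.002],
    [0,0,-0.002],
    [0,0,-0.002],
    [0,0,-0.002],
    [0,0,-0.002],
    [0,0,-0.002],
    [0,0,-0.002],
    [0,0,-0.002],
    [0,0,-0.002],
    [0,0,-0.002]
  ],
  "gripper": [0,0,0,0,0,0,0,0,0,0],
  "force": 60
}}

```text
time_s: 1.15
position: [0.2186, 0.5046, 0.2621]
tool_rot: [[0.997, -0.073, -0.0], [-0.073, -0.997, -0.001], [-0.0, 0.001, -1.0]]
ft_force: [-0.6, -1.1, 0.2]
grip_width: 0.0426
```

{"fn": "jog_arm", "kwargs": {
  "dr": [
    [0,0,0],
    [0,0,0],
    [0,0,0],
    [0,0,0],
    [0,0,0],
    [0,0,0],
    [0,0,0],
    [0,0,0],
    [0,0,0],
    [0,0,0]
  ],
  "slide": [
    [0.02,0.01,0],
    [0.037,0.02,0],
    [0.04,0.021,0],
    [0.04,0.021,0],
    [0.04,0.021,0],
    [0.04,0.021,0],
    [0.04,0.021,0],
    [0.04,0.021,0],
    [0.036,0.02,0],
    [0.014,0.0087,0]
  ],
  "gripper": [0,0,0,0,0,0,0,0,0,0]
}}

```text
time_s: 2.15
position: [0.5548, 0.2944, 0.2613]
tool_rot: [[0.997, -0.071, -0.001], [-0.071, -0.997, -0.001], [-0.001, 0.001, -1.0]]
ft_force: [-0.1, 0.7, -0.2]
grip_width: 0.0425
```

```bash
python3 - <<'E'
from rig import observe, viewer, env
import cv2
s=observe();print(s['position'],s['ft_force'],s['q'])
d=viewer.get_image("wrist");cv2.imwrite("pics/w1.png",d["pixels"])
import numpy as np
from h import W
for z in(.2,):
  for x in(-.006,.006):
    for y in(-.02,.02):
      p=d["camera_matrix"]@(d["R"]@W([.5514,.295,-.068],(x,y,z))[0]+d["t"]);print((p/p[2])[:2].round(1))
E
```

```text
[0.55479799 0.29441329 0.26128231] [-0.08686422  0.71865147 -0.22312466] [ 1.71826926e+01  2.93246615e+01  5.86589284e+01 -2.91198060e-02
  9.20732035e+01  2.12557536e+01]
[243.5 239.9]
[242.5 180.7]
[261.9 239.9]
[262.  180.7]
```

View pics/w1.png

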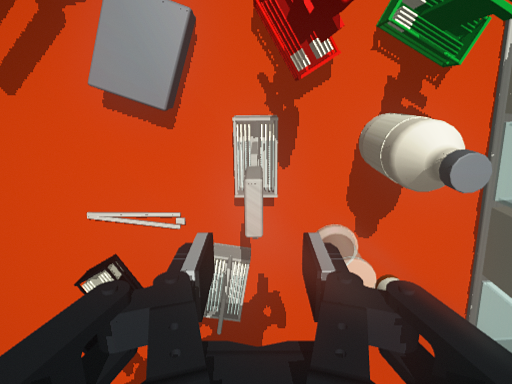

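{"fn": "jog_arm", "kwargs": {
  "dr": [
    [0,0,0],
    [0,0,0],
    [0,0,0],
    [0,0,0],
    [0,0,0],
    [0,0,0],
    [0,0,0],
    [0,0,0],
    [0,0,0],
    [0,0,0]
  ],
  "slide": [
    [0,0,0.01],
    [0,0,0.01],
    [0,0,0.01],
    [0,0,0.005],
    [0,0,0],
    [0,0,0],
    [0,0,0],
    [0,0,0],
    [0,0,0],
    [0,0,0]
  ],
  "gripper": [0,0,0,0,0,0,0,0,0,0]
}}

```text
time_s: 3.2
position: [0.5523, 0.2968, 0.2274]
tool_rot: [[0.998, -0.068, 0.0], [-0.068, -0.998, 0.0], [0.0, -0.0, -1.0]]
ft_force: [-0.8, 0.2, -0.4]
grip_width: 0.0427
```

```bash
python3 - <<'E'
from rig import observe, viewer, env
import cv2
for i in range(4):
  s=observe();print(s['time_s'],s['position'],s['ft_force'],s['wrist_torque'])
  d=viewer.get_image("wrist")
E
```

```text
3.2 [0.55231653 0.29681221 0.22744386] [-0.8496088   0.23753312 -0.44723791] [ 0.01908553 -0.01959655 -0.05706939]
3.25 [0.5523171  0.29677758 0.22741762] [ 0.52341966  0.31095612 -0.48533596] [0.00429519 0.02373656 0.00088958]
3.3 [0.55230262 0.29678594 0.2273733 ] [0.08215568 0.41801329 0.1466865 ] [-0.02185661 -0.01064958 -0.00421982]
3.35 [0.55229317 0.2967779  0.22734341] [ 0.02210047 -0.09827306  0.58020404] [ 0.02475028 -0.00988333  0.03193249]
```

{"fn": "jog_arm", "kwargs": {
  "dr": [
    [0,0,0],
    [0,0,0],
    [0,0,0],
    [0,0,0],
    [0,0,0],
    [0,0,0],
    [0,0,0],
    [0,0,0],
    [0,0,0],
    [0,0,0]
  ],
  "slide": [
    [0,0.0018,0.008],
    [0,0,0.012],
    [0,0,0.012],
    [0,0,0.012],
    [0,0,0.007],
    [0,0,0.0035],
    [0,0,0],
    [0,0,0],
    [0,0,0],
    [0,0,0]
  ],
  "gripper": [0,0,0,0,0,0,0,-0.3,-0.6,-1]
}}

```text
time_s: 4.4
position: [0.5523, 0.2951, 0.1734]
tool_rot: [[0.998, -0.068, 0.001], [-0.068, -0.998, 0.0], [0.001, -0.0, -1.0]]
ft_force: [0.1, 1.0, 2.1]
grip_width: 0.0115
```

{"fn": "jog_arm", "kwargs": {
  "dr": [
    [0,0,0],
    [0,0,0],
    [0,0,0],
    [0,0,0],
    [0,0,0],
    [0,0,0],
    [0,0,0],
    [0,0,0],
    [0,0,0],
    [0,0,0]
  ],
  "slide": [
    [0,0,0],
    [0,0,0],
    [0,0,0],
    [0,0,0],
    [0,0,0],
    [0,0,0],
    [0,0,0],
    [0,0,0],
    [0,0,0],
    [0,0,0]
  ],
  "gripper": [-1,-1,-1,-1,-1,-1,-1,-1,-1,-1]
}}

```text
time_s: 5.4
position: [0.5525, 0.2951, 0.1734]
tool_rot: [[0.998, -0.068, 0.001], [-0.068, -0.998, 0.001], [0.001, -0.001, -1.0]]
ft_force: [1.3, 0.1, 4.9]
grip_width: 0.0115
```

```bash
python3 - <<'E'
from rig import observe, viewer, env
import cv2
d=viewer.get_image("wrist")
cv2.imwrite("pics/w2.png",d["pixels"])
d=viewer.get_image("scene")
cv2.imwrite("pics/s2.png",cv2.resize(d["pixels"][120:250,240:400],None,fx=4,fy=4,interpolation=cv2.INTER_CUBIC))
s=observe();print(s['time_s'],s['position'],s['ft_force'],s['wrist_torque'],s['grip_width'],s['tool_rot'])
E
```

```text
5.5 [0.55245833 0.29514785 0.17341731] [0.94955463 0.28922416 5.30940843] [ 0.11656593 -0.00664719  0.02676292] 0.011194838973648175 [[ 9.97685585e-01 -6.79822194e-02  1.37501858e-03]
 [-6.79829642e-02 -9.97686356e-01  5.02276256e-04]
 [ 1.33769142e-03 -5.94591619e-04 -9.99998929e-01]]
```

View pics/w2.png

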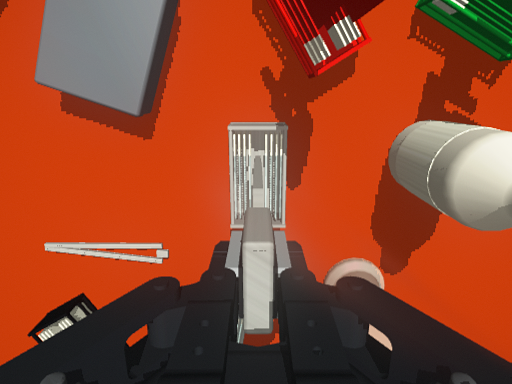

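View pics/s2.png

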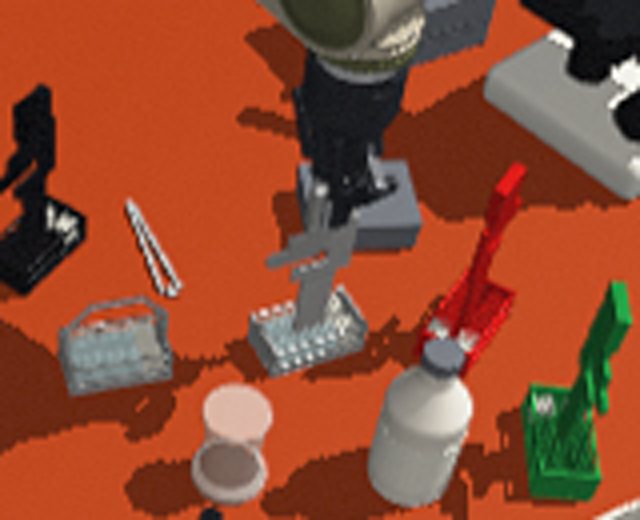

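{"fn": "jog_arm", "kwargs": {
  "dr": [
    [0,0,0],
    [0,0,0],
    [0,0,0],
    [0,0,0],
    [0,0,0],
    [0,0,0],
    [0,0,0],
    [0,0,0],
    [0,0,0],
    [0,0,0]
  ],
  "slide": [
    [0,0,-0.003],
    [0,0,-0.008],
    [0,0,-0.015],
    [0,0,-0.018],
    [0,0,-0.02],
    [0,0,-0.02],
    [0,0,-0.015],
    [0,0,-0.008],
    [0,0,-0.003],
    [0,0,0]
  ],
  "gripper": [-1,-1,-1,-1,-1,-1,-1,-1,-1,-1],
  "force": 90
}}

```text
time_s: 6.5
position: [0.552, 0.2949, 0.2824]
tool_rot: [[0.998, -0.068, -0.001], [-0.068, -0.998, -0.0], [-0.001, 0.0, -1.0]]
ft_force: [-0.1, 0.8, -4.7]
grip_width: 0.0111
```

{"fn": "jog_arm", "kwargs": {
  "dr": [
    [0,0,-0.02],
    [0,0,-0.03],
    [0,0,-0.04],
    [0,0,-0.04],
    [0,0,-0.04],
    [0,0,-0.03],
    [0,0,-0.02],
    [0,0,-0.004],
    [0,0,0],
    [0,0,0]
  ],
  "slide": [
    [0,0,0],
    [0,0,0],
    [0,0,0],
    [0,0,0],
    [0,0,0],
    [0,0,0],
    [0,0,0],
    [0,0,0],
    [0,0,0],
    [0,0,0]
  ],
  "gripper": [-1,-1,-1,-1,-1,-1,-1,-1,-1,-1]
}}

```text
time_s: 7.5
position: [0.5521, 0.295, 0.2828]
tool_rot: [[0.988, 0.155, -0.0], [0.155, -0.988, -0.0], [-0.0, 0.0, -1.0]]
ft_force: [-0.5, 0.7, -4.3]
grip_width: 0.0111
```

```bash
python3 - <<'E'
from rig import observe, viewer, env
import cv2,numpy as np
F=[];M=[]
for i in range(6):
  d=viewer.get_image(["scene","top"][i%2]);s=observe();F.append(s['ft_force']);M.append(s['wrist_torque'])
  if i<2: cv2.imwrite("pics/%d_3.png"%i,d["pixels"])
print(s['time_s'],s['position'],np.mean(F,0),np.mean(M,0),s['grip_width'],s['tool_rot'],s['q'])
E
```

```text
7.8 [0.55214412 0.29499794 0.28281611] [ 0.53983578  0.04068532 -4.12812264] [-0.00762041 -0.00323354  0.00054898] 0.011122439813376992 [[ 9.87875027e-01  1.55251181e-01 -3.45067988e-05]
 [ 1.55251181e-01 -9.87875028e-01 -1.95835430e-05]
 [-3.71287730e-05  1.39888718e-05 -9.99999999e-01]] [ 1.72963433e+01  2.85352765e+01  5.65614251e+01 -4.85274757e-04
  9.49055197e+01  8.36493763e+00]
```

View pics/0_3.png

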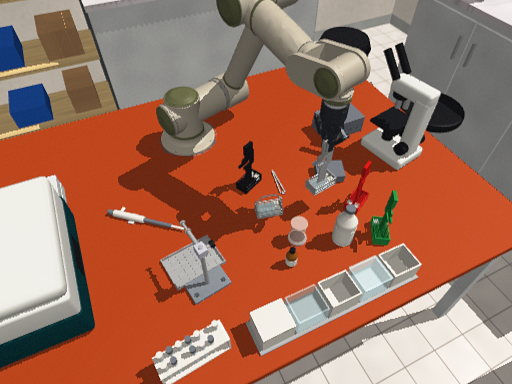

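{"fn": "jog_arm", "kwargs": {
  "dr": [
    [0,0,0],
    [0,0,0],
    [0,0,0],
    [0,0,0],
    [0,0,0],
    [0,0,0],
    [0,0,0],
    [0,0,0],
    [0,0,0],
    [0,0,0]
  ],
  "slide": [
    [-0.001,0.007,0],
    [-0.0015,0.014,0],
    [-0.002,0.021,0],
    [-0.003,0.028,0],
    [-0.0035,0.032,0],
    [-0.0035,0.032,0],
    [-0.0035,0.032,0],
    [-0.0035,0.032,0],
    [-0.0035,0.032,0],
    [-0.0035,0.032,0]
  ],
  "gripper": [-1,-1,-1,-1,-1,-1,-1,-1,-1,-1]
}}

```text
time_s: 8.8
position: [0.5642, 0.0294, 0.283]
tool_rot: [[0.988, 0.155, 0.0], [0.155, -0.988, -0.0], [0.0, 0.0, -1.0]]
ft_force: [-0.7, 0.6, -4.1]
grip_width: 0.0107
```

{"fn": "jog_arm", "kwargs": {
  "dr": [
    [0,0,0],
    [0,0,0],
    [0,0,0],
    [0,0,0],
    [0,0,0],
    [0,0,0],
    [0,0,0],
    [0,0,0],
    [0,0,0],
    [0,0,0]
  ],
  "slide": [
    [-0.003,0.028,0],
    [-0.0025,0.024,0],
    [-0.002,0.018,0.003],
    [-0.001,0.012,0.005],
    [-0.0002,0.006,0.006],
    [0,0.0023,0.005],
    [0,0,0.0024],
    [0,0,0],
    [0,0,0],
    [0,0,0]
  ],
  "gripper": [-1,-1,-1,-1,-1,-1,-1,-1,-1,-1]
}}

```text
time_s: 9.8
position: [0.5702, -0.0583, 0.2617]
tool_rot: [[0.988, 0.156, 0.001], [0.156, -0.988, -0.0], [0.001, 0.0, -1.0]]
ft_force: [0.4, 0.4, -4.0]
grip_width: 0.0112
```

```bash
cat > look.py <<'E'
from rig import observe, viewer, env
import cv2,numpy as np,sys
from h import *
tag=sys.argv[1]
F=[];im={}
for i in range(int(sys.argv[2]) if len(sys.argv)>2 else 4):
  n=["scene","top"][i%2];d=viewer.get_image(n);s=observe();F.append(s['ft_force']);im.setdefault(n,d["pixels"])
F=np.array(F);print(s['time_s'],s['position'],F.mean(0),F[:,2].round(1),s['grip_width']);print(s['tool_rot'].round(4).tolist())
S=np.array([.5885,-.1774]);a=.1552
e=s['position'][:2]-S;c,n=np.cos(a),np.sin(a)
print('stand frame',c*e[0]+n*e[1],-n*e[0]+c*e[1],'rackz',s['position'][2]-.1734)
b=im['scene'][190:310,150:270];t=im['top'][110:230,280:400]
cv2.imwrite(f'pics/{tag}.png',np.hstack([cv2.resize(v[:,:100],None,fx=4,fy=4,interpolation=cv2.INTER_CUBIC) for v in(b,t)]))
E
python3 look.py a1
```

```text
10.0 [ 0.57015415 -0.05865902  0.26155793] [-0.02056613 -0.2085782  -4.14878436] [-4.6 -4.6 -4.1 -3.2] 0.010921568787402476
[[0.9878, 0.1555, 0.0002], [0.1555, -0.9878, -0.0001], [0.0002, 0.0001, -1.0]]
stand frame 0.000229360646033714 0.12014965344762567 rackz 0.08815792931935301
```

View pics/a1.png

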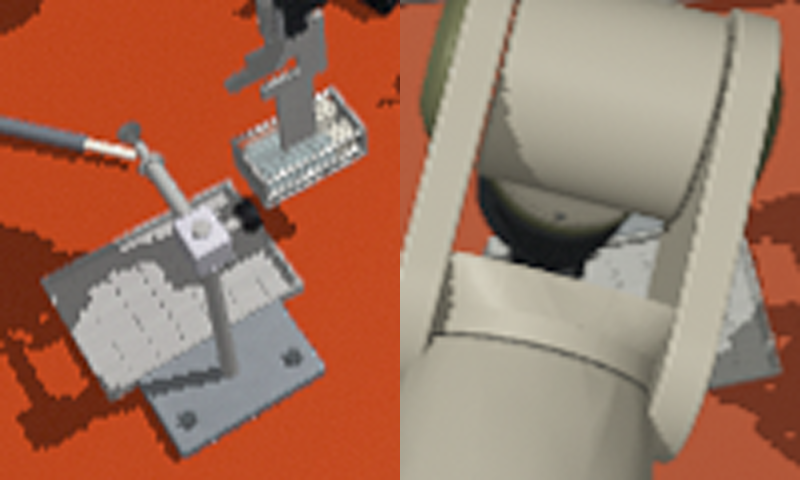

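```bash
cat > ov.py <<'E'
from rig import observe, viewer
from h import *
import sys
def run(tag,h=.198,full=True):
    out=[]
    s=observe();pos=s['position'];yaw=np.arctan2(s['tool_rot'][1,0],s['tool_rot'][0,0]);rz=pos[2]-.1734
    for n in('scene','wrist'):
        d=viewer.get_image(n);Kc,Rc,Tc=d['camera_matrix'],d['R'],d['t'];k=5 if n=='scene' else 1.5
        raw=cv2.resize(d['pixels'],None,fx=k,fy=k,interpolation=cv2.INTER_CUBIC);im=raw.copy()
        def pr(X):
            p=Kc@(Rc@X+Tc);return (p[:2]/p[2]*k+(k-1)/2)
        def box(p,x0,x1,y0,y1,z0,z1,col):
            P=[pr(W(p,(x,y,z))[0]) for x in(x0,x1) for y in(y0,y1) for z in(z0,z1)]
            for i in range(8):
                for b in(1,2,4):
                    if not i&b: cv2.line(im,tuple(P[i].astype(int)),tuple(P[i|b].astype(int)),col,1)
        p=[pos[0],pos[1],yaw];q=[.5885,-.1774,.1552]
        box(p,-.025,.025,-.046,.046,rz,rz+.034,(255,0,0));box(p,-.0025,.0025,-.053,.005,.122+rz,.122+rz,(0,255,0))
        box(p,-.0025,.0025,-.026,.005,.110+rz,.110+rz,(0,255,0))
        box(q,-.015,.014,-.004,.004,h-.004,h+.004,(255,0,0));box(q,-.02,-.015,-.009,.009,h-.009,h+.009,(0,255,255))
        if n=='scene':
            m=pr(W(q,(0,.04,.19))[0]).astype(int);x0,y0=m[0]-200,m[1]-220
            out+=[raw[y0:y0+480,x0:x0+400],im[y0:y0+480,x0:x0+400]]
        else: cv2.imwrite(f'pics/{tag}w.png',im)
    cv2.imwrite(f'pics/{tag}s.png',np.hstack(out))
run(sys.argv[1])
E
python3 ov.py o1
```

```text
(no output)
```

View pics/o1s.png

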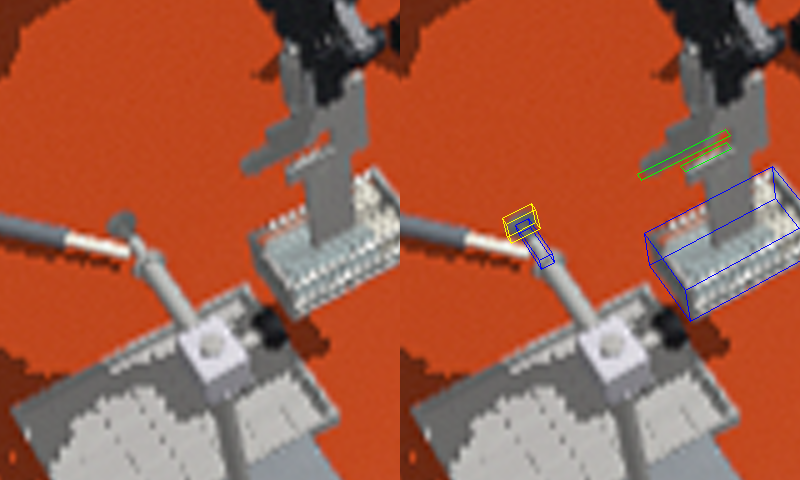

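View pics/o1w.png

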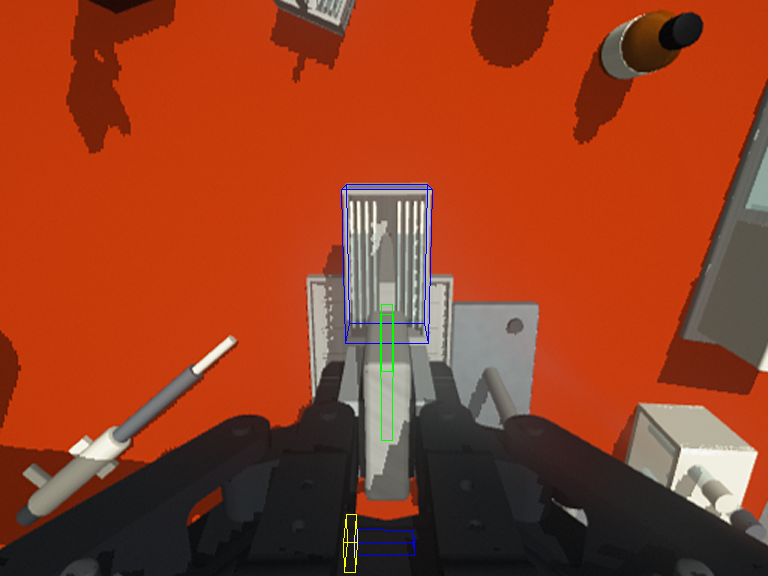

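{"fn": "jog_arm", "kwargs": {
  "dr": [
    [0,0,0],
    [0,0,0],
    [0,0,0],
    [0,0,0],
    [0,0,0],
    [0,0,0],
    [0,0,0],
    [0,0,0],
    [0,0,0],
    [0,0,0]
  ],
  "slide": [
    [0,0.006,0],
    [0,0.01,0],
    [0,0.012,0],
    [0,0.012,0],
    [0,0.012,0],
    [0,0.012,0],
    [0,0.01,0],
    [0,0.006,0],
    [0,0,0],
    [0,0,0]
  ],
  "gripper": [-1,-1,-1,-1,-1,-1,-1,-1,-1,-1]
}}

```text
time_s: 11.1
position: [0.5825, -0.1376, 0.2614]
tool_rot: [[0.988, 0.155, -0.0], [0.155, -0.988, 0.0], [-0.0, -0.0, -1.0]]
ft_force: [0.1, -0.4, -3.8]
grip_width: 0.0115
```

```bash
python3 look.py a2; python3 ov.py o2
```

```text
11.3 [ 0.58254336 -0.13733513  0.2615235 ] [-0.05288374  0.3614824  -4.28213109] [-4.3 -4.8 -3.5 -4.6] 0.010760884362035353
[[0.9878, 0.156, 0.0001], [0.156, -0.9878, 0.0001], [0.0001, -0.0001, -1.0]]
stand frame 0.0003080921722192617 0.04050408001493699 rackz 0.08812350075198655
```

View pics/o2s.png

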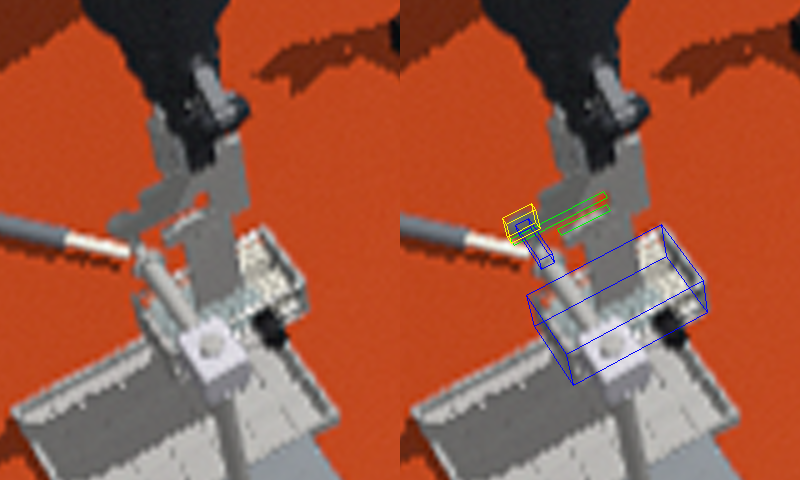

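View pics/o2w.png

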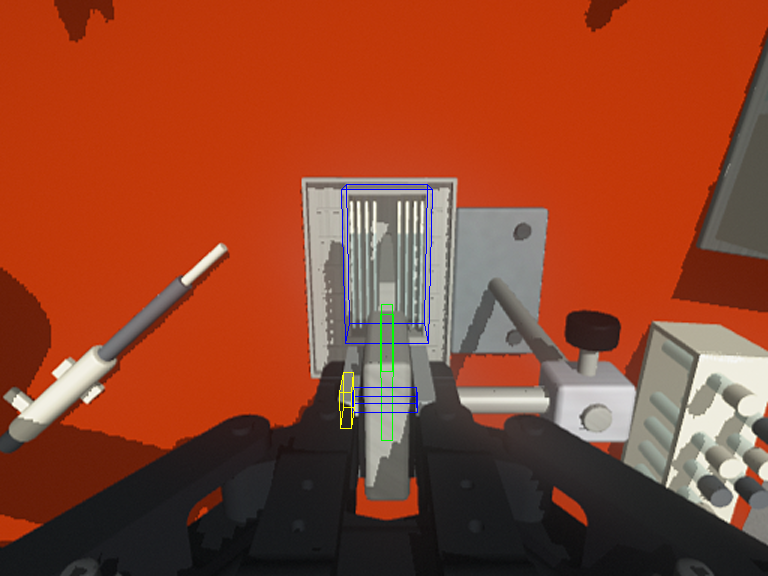

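{"fn": "jog_arm", "kwargs": {
  "dr": [
    [0,0,0],
    [0,0,0],
    [0,0,0],
    [0,0,0],
    [0,0,0],
    [0,0,0],
    [0,0,0],
    [0,0,0],
    [0,0,0],
    [0,0,0]
  ],
  "slide": [
    [0,0,0.0005],
    [0,0,0.0005],
    [0,0,0.0005],
    [0,0,0.0005],
    [0,0,0.0005],
    [0,0,0.0005],
    [0,0,0.0005],
    [0,0,0.0005],
    [0,0,0],
    [0,0,0]
  ],
  "gripper": [-1,-1,-1,-1,-1,-1,-1,-1,-1,-1]
}}

```text
time_s: 12.4
position: [0.5826, -0.1378, 0.2574]
tool_rot: [[0.988, 0.155, 0.0], [0.155, -0.988, -0.0], [0.0, 0.0, -1.0]]
ft_force: [-0.5, -0.1, -3.8]
grip_width: 0.0112
```

```bash
python3 look.py a3 8
```

```text
12.8 [ 0.58255676 -0.13780097  0.25740717] [-0.01627885 -0.03014934 -4.16882696] [-4.  -4.5 -4.2 -4.3 -4.7 -3.6 -4.2 -3.8] 0.011142170471223166
[[0.9879, 0.1554, -0.0], [0.1554, -0.9879, 0.0], [-0.0, -0.0, -1.0]]
stand frame 0.00024931669541989037 0.04004177010416462 rackz 0.08400717021367743
```

{"fn": "jog_arm", "kwargs": {
  "dr": [
    [0,0,0],
    [0,0,0],
    [0,0,0],
    [0,0,0],
    [0,0,0],
    [0,0,0],
    [0,0,0],
    [0,0,0],
    [0,0,0],
    [0,0,0]
  ],
  "slide": [
    [0,0,0.0003],
    [0,0,0.0003],
    [0,0,0.0003],
    [0,0,0.0003],
    [0,0,0.0003],
    [0,0,0.0003],
    [0,0,0.0002],
    [0,0,0],
    [0,0,0],
    [0,0,0]
  ],
  "gripper": [-1,-1,-1,-1,-1,-1,-1,-1,-1,-1]
}}

```text
time_s: 13.8
position: [0.5826, -0.1378, 0.2554]
tool_rot: [[0.988, 0.155, 0.0], [0.155, -0.988, -0.0], [0.0, 0.0, -1.0]]
ft_force: [0.1, -1.2, -4.3]
grip_width: 0.0108
```

```bash
python3 look.py a4 4
```

```text
14.0 [ 0.58254272 -0.1378186   0.25543126] [-0.08115462  0.07125853 -4.40040387] [-4.6 -3.6 -4.8 -4.6] 0.010631154949542662
[[0.9879, 0.1554, -0.0], [0.1554, -0.9879, -0.0], [-0.0, 0.0, -1.0]]
stand frame 0.00023272378867156187 0.040026524151781206 rackz 0.08203125762353697
```

{"fn": "jog_arm", "kwargs": {
  "dr": [
    [0,0,0],
    [0,0,0],
    [0,0,0],
    [0,0,0],
    [0,0,0],
    [0,0,0],
    [0,0,0],
    [0,0,0],
    [0,0,0],
    [0,0,0]
  ],
  "slide": [
    [0,0,0.0002],
    [0,0,0.0002],
    [0,0,0.0002],
    [0,0,0.0002],
    [0,0,0.0002],
    [0,0,0.0002],
    [0,0,0],
    [0,0,0],
    [0,0,0],
    [0,0,0]
  ],
  "gripper": [-1,-1,-1,-1,-1,-1,-1,-1,-1,-1]
}}

```text
time_s: 15.0
position: [0.5826, -0.1378, 0.2542]
tool_rot: [[0.988, 0.155, 0.0], [0.155, -0.988, -0.0], [0.0, 0.0, -1.0]]
ft_force: [-1.2, 0.1, -3.4]
grip_width: 0.0109
```

```bash
python3 look.py a5 4
```

```text
15.2 [ 0.58256064 -0.1378256   0.25422593] [ 0.03650779  0.46735697 -4.11256621] [-3.7 -4.1 -4.4 -4.3] 0.011266805508507168
[[0.9879, 0.1554, 0.0], [0.1554, -0.9879, -0.0], [-0.0, 0.0, -1.0]]
stand frame 0.0002493521296179175 0.04001683563255367 rackz 0.08082593096012808
```

{"fn": "jog_arm", "kwargs": {
  "dr": [
    [0,0,0],
    [0,0,0],
    [0,0,0],
    [0,0,0],
    [0,0,0],
    [0,0,0],
    [0,0,0],
    [0,0,0],
    [0,0,0],
    [0,0,0]
  ],
  "slide": [
    [0,0,0.0002],
    [0,0,0.0002],
    [0,0,0.0002],
    [0,0,0.0002],
    [0,0,0.0002],
    [0,0,0.0002],
    [0,0,0],
    [0,0,0],
    [0,0,0],
    [0,0,0]
  ],
  "gripper": [-1,-1,-1,-1,-1,-1,-1,-1,-1,-1]
}}

```text
time_s: 16.2
position: [0.5826, -0.1378, 0.253]
tool_rot: [[0.988, 0.155, 0.0], [0.155, -0.988, -0.0], [0.0, 0.0, -1.0]]
ft_force: [0.4, -0.1, -3.6]
grip_width: 0.0109
```

```bash
python3 look.py a6 4
```

```text
16.4 [ 0.58256209 -0.13781548  0.25301164] [ 0.05684382  0.01317999 -4.06072254] [-3.9 -4.8 -3.3 -4.3] 0.010942714452508615
[[0.9879, 0.1553, -0.0], [0.1553, -0.9879, -0.0], [-0.0, 0.0, -1.0]]
stand frame 0.0002523414460371314 0.04002660464110141 rackz 0.07961163982782005
```

{"fn": "jog_arm", "kwargs": {
  "dr": [
    [0,0,0],
    [0,0,0],
    [0,0,0],
    [0,0,0],
    [0,0,0],
    [0,0,0],
    [0,0,0],
    [0,0,0],
    [0,0,0],
    [0,0,0]
  ],
  "slide": [
    [0,0,0.0002],
    [0,0,0.0002],
    [0,0,0.0002],
    [0,0,0.0002],
    [0,0,0.0002],
    [0,0,0.0002],
    [0,0,0.0002],
    [0,0,0],
    [0,0,0],
    [0,0,0]
  ],
  "gripper": [-1,-1,-1,-1,-1,-1,-1,-1,-1,-1]
}}

```text
time_s: 17.4
position: [0.5826, -0.1378, 0.2519]
tool_rot: [[0.988, 0.155, 0.0], [0.155, -0.988, -0.0], [0.0, 0.0, -1.0]]
ft_force: [-1.1, 1.4, -0.4]
grip_width: 0.0109
```

```bash
python3 look.py a7 3; python3 ov.py o7
```

```text
17.55 [ 0.58260316 -0.13778639  0.25184718] [-0.9229981   0.95036787  0.22871117] [-0.3  0.5  0.6] 0.010667352875819904
[[0.9878, 0.1554, 0.0004], [0.1554, -0.9878, -0.0001], [0.0003, 0.0002, -1.0]]
stand frame 0.00029741996289898813 0.04004899659530134 rackz 0.07844718106158588
```

View pics/o7s.png

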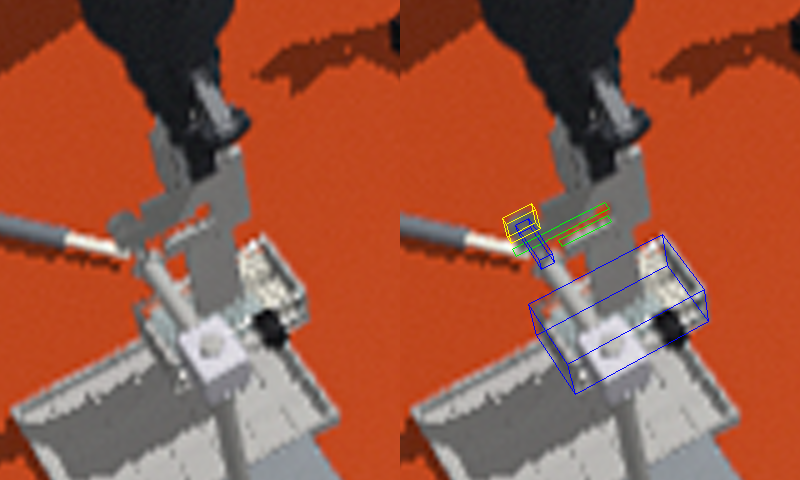

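{"fn": "jog_arm", "kwargs": {
  "dr": [
    [0,0,0],
    [0,0,0],
    [0,0,0],
    [0,0,0],
    [0,0,0],
    [0,0,0],
    [0,0,0],
    [0,0,0],
    [0,0,0],
    [0,0,0]
  ],
  "slide": [
    [0,0,-0.0001],
    [0,0.002,-0.0001],
    [0,0.004,0],
    [0,0.005,0],
    [0,0.005,0],
    [0,0.005,0],
    [0,0.005,0],
    [0,0.004,0],
    [0,0.002,0],
    [0,0,0]
  ],
  "gripper": [-1,-1,-1,-1,-1,-1,-1,-1,-1,-1]
}}

```text
time_s: 18.65
position: [0.5876, -0.1702, 0.2518]
tool_rot: [[0.988, 0.155, 0.0], [0.155, -0.988, -0.001], [0.0, 0.001, -1.0]]
ft_force: [0.2, -0.4, 1.5]
grip_width: 0.011
```

```bash
python3 look.py a8 4; python3 ov.py o8
```

```text
18.85 [ 0.58763127 -0.17000205  0.25185781] [-0.15130167 -1.06228943  0.45012367] [0.  0.4 0.9 0.5] 0.01083693755307408
[[0.9879, 0.155, 0.0004], [0.155, -0.9879, -0.0014], [0.0002, 0.0015, -1.0]]
stand frame 0.00028526573059690235 0.007443313881925021 rackz 0.07845780980414985
```

View pics/o8s.png

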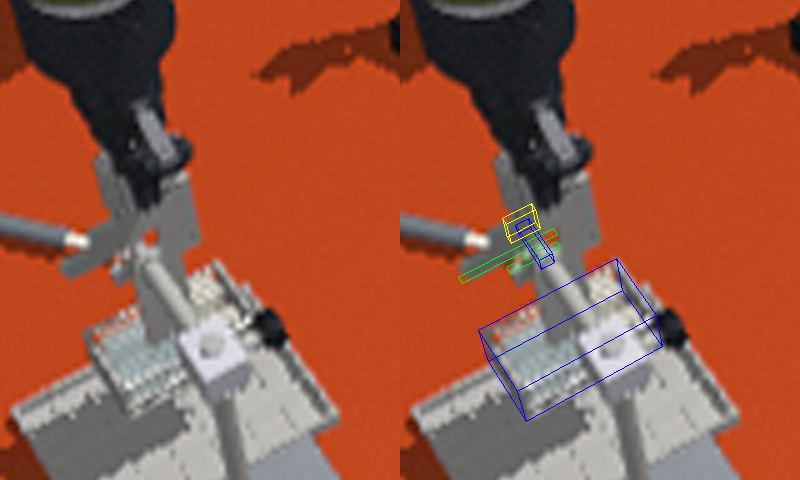

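View pics/o8w.png

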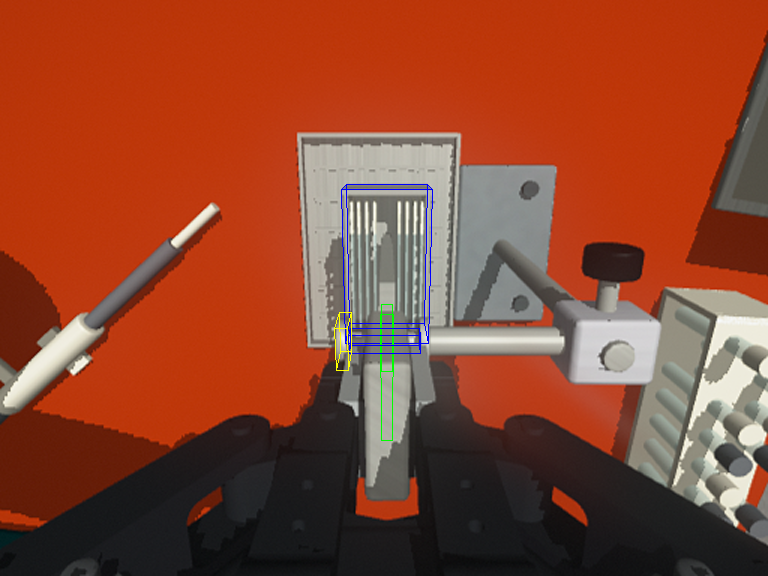

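{"fn": "jog_arm", "kwargs": {
  "dr": [
    [0,0,0],
    [0,0,0],
    [0,0,0],
    [0,0,0],
    [0,0,0],
    [0,0,0],
    [0,0,0],
    [0,0,0],
    [0,0,0],
    [0,0,0]
  ],
  "slide": [
    [0,0.001,0],
    [0,0.001,0],
    [0,0.001,0],
    [0,0.001,0],
    [0,0.001,0],
    [0,0.001,0],
    [0,0,0],
    [0,0,0],
    [0,0,0],
    [0,0,0]
  ],
  "gripper": [-1,-1,-1,-1,-1,-1,-1,-1,-1,-1]
}}

```text
time_s: 19.95
position: [0.5884, -0.1754, 0.2516]
tool_rot: [[0.988, 0.155, -0.0], [0.155, -0.988, 0.0], [-0.0, -0.0, -1.0]]
ft_force: [-0.3, -0.9, -2.8]
grip_width: 0.0107
```

```bash
python3 look.py a9 4
```

```text
20.15 [ 0.58844181 -0.17528667  0.25176834] [-0.00541618 -0.15374724 -3.93331321] [-3.5 -3.8 -4.1 -4.4] 0.010981885926907218
[[0.9878, 0.1554, -0.0001], [0.1554, -0.9878, 0.0001], [-0.0001, -0.0001, -1.0]]
stand frame 0.0002691855122424493 0.00209692530142787 rackz 0.0783683391833242
```

{"fn": "jog_arm", "kwargs": {
  "dr": [
    [0,0,0],
    [0,0,0],
    [0,0,0],
    [0,0,0],
    [0,0,0],
    [0,0,0],
    [0,0,0],
    [0,0,0],
    [0,0,0],
    [0,0,0]
  ],
  "slide": [
    [0,0.0003,0],
    [0,0.0003,0],
    [0,0.0003,0],
    [0,0.0003,0],
    [0,0.0003,0],
    [0,0.0003,0],
    [0,0.0002,0],
    [0,0,0],
    [0,0,0],
    [0,0,0]
  ],
  "gripper": [-1,-1,-1,-1,-1,-1,-1,-1,-1,-1]
}}

```text
time_s: 21.15
position: [0.5888, -0.1773, 0.2518]
tool_rot: [[0.988, 0.155, -0.0], [0.155, -0.988, -0.0], [-0.0, 0.0, -1.0]]
ft_force: [-0.2, -0.4, -4.1]
grip_width: 0.0113
```

```bash
python3 look.py a10 4
```

```text
21.35 [ 0.58876086 -0.17733968  0.25182486] [-0.07094426 -0.02150203 -3.92806777] [-3.3 -4.3 -4.7 -3.4] 0.011268200564589312
[[0.9879, 0.1553, -0.0], [0.1553, -0.9879, -0.0], [-0.0, 0.0, -1.0]]
stand frame 0.00026704379127748474 1.9271952416066842e-05 rackz 0.07842486194753667
```

{"fn": "jog_arm", "kwargs": {
  "dr": [
    [0,0,0],
    [0,0,0],
    [0,0,0],
    [0,0,0],
    [0,0,0],
    [0,0,0],
    [0,0,0],
    [0,0,0],
    [0,0,0],
    [0,0,0]
  ],
  "slide": [
    [0,0.0002,0],
    [0,0.0002,0],
    [0,0.0002,0],
    [0,0.0002,0],
    [0,0.0002,0],
    [0,0.0002,0],
    [0,0,0],
    [0,0,0],
    [0,0,0],
    [0,0,0]
  ],
  "gripper": [-1,-1,-1,-1,-1,-1,-1,-1,-1,-1]
}}

```text
time_s: 22.35
position: [0.589, -0.1785, 0.2518]
tool_rot: [[0.988, 0.155, -0.0], [0.155, -0.988, 0.0], [-0.0, -0.0, -1.0]]
ft_force: [0.5, -0.4, -4.9]
grip_width: 0.0108
```

```bash
python3 look.py a11 4
```

```text
22.55 [ 0.58895011 -0.17852753  0.25182221] [ 0.23542971  0.15901843 -3.84953759] [-4.5 -3.5 -3.9 -3.5] 0.010822487825574012
[[0.9879, 0.1553, -0.0], [0.1553, -0.9879, 0.0], [-0.0, -0.0, -1.0]]
stand frame 0.0002704123278550233 -0.0011835519008659234 rackz 0.07842220640099151
```

{"fn": "jog_arm", "kwargs": {
  "dr": [
    [0,0,0],
    [0,0,0],
    [0,0,0],
    [0,0,0],
    [0,0,0],
    [0,0,0],
    [0,0,0],
    [0,0,0],
    [0,0,0],
    [0,0,0]
  ],
  "slide": [
    [0,0.0002,0],
    [0,0.0002,0],
    [0,0.0002,0],
    [0,0.0002,0],
    [0,0.0002,0],
    [0,0.0002,0],
    [0,0,0],
    [0,0,0],
    [0,0,0],
    [0,0,0]
  ],
  "gripper": [-1,-1,-1,-1,-1,-1,-1,-1,-1,-1]
}}

```text
time_s: 23.55
position: [0.5892, -0.1797, 0.2518]
tool_rot: [[0.988, 0.155, 0.0], [0.155, -0.988, -0.0], [0.0, 0.0, -1.0]]
ft_force: [0.1, 0.2, -4.2]
grip_width: 0.0111
```

```bash
python3 look.py a12 4
```

```text
23.75 [ 0.58914131 -0.17968673  0.25184555] [-0.11195698 -0.46734196 -3.77869549] [-3.8 -3.3 -3.5 -4.5] 0.01108786473626873
[[0.9879, 0.1554, 0.0], [0.1554, -0.9879, -0.0], [0.0, 0.0, -1.0]]
stand frame 0.00028012812652423774 -0.0023583792824947497 rackz 0.07844555173586043
```

{"fn": "jog_arm", "kwargs": {
  "dr": [
    [0,0,0],
    [0,0,0],
    [0,0,0],
    [0,0,0],
    [0,0,0],
    [0,0,0],
    [0,0,0],
    [0,0,0],
    [0,0,0],
    [0,0,0]
  ],
  "slide": [
    [0,0.0002,0],
    [0,0.0002,0],
    [0,0.0002,0],
    [0,0.0002,0],
    [0,0.0002,0],
    [0,0.0002,0],
    [0,0,0],
    [0,0,0],
    [0,0,0],
    [0,0,0]
  ],
  "gripper": [-1,-1,-1,-1,-1,-1,-1,-1,-1,-1]
}}

```text
time_s: 24.75
position: [0.5893, -0.1805, 0.2518]
tool_rot: [[0.988, 0.156, -0.0], [0.156, -0.988, 0.001], [-0.0, -0.001, -1.0]]
ft_force: [-0.9, 4.5, -3.4]
grip_width: 0.0111
```

```bash
python3 look.py a13 4; python3 ov.py o13
```

```text
24.95 [ 0.58927453 -0.18044942  0.25175062] [-0.68611033  5.04756362 -2.97009738] [-2.7 -2.8 -3.2 -3.2] 0.011081217433536164
[[0.9878, 0.1557, -0.0003], [0.1557, -0.9878, 0.0009], [-0.0002, -0.0009, -1.0]]
stand frame 0.00029384412192521556 -0.003132494777749752 rackz 0.078350624080126
```

View pics/o13s.png

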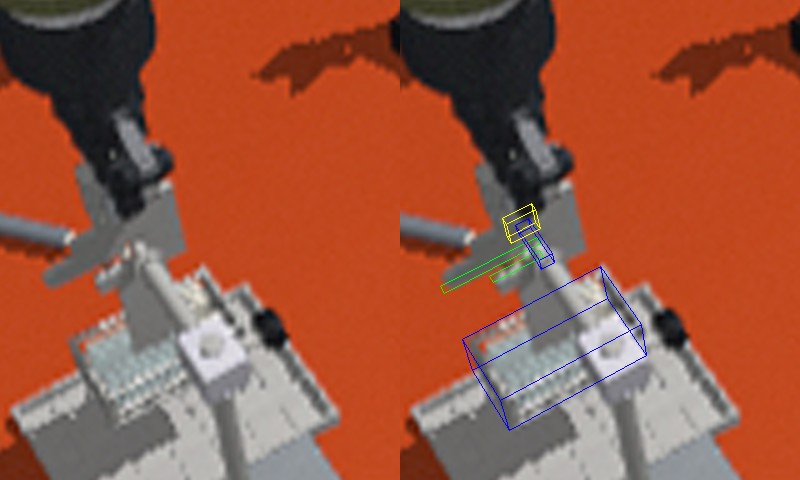

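{"fn": "jog_arm", "kwargs": {
  "dr": [
    [0,0,0],
    [0,0,0],
    [0,0,0],
    [0,0,0],
    [0,0,0],
    [0,0,0],
    [0,0,0],
    [0,0,0],
    [0,0,0],
    [0,0,0]
  ],
  "slide": [
    [0,-0.0008,0],
    [0,-0.0008,0],
    [0,0,0],
    [0,0,0.0004],
    [0,0,0.0004],
    [0,0,0.0004],
    [0,0,0.0004],
    [0,0,0.0004],
    [0,0,0],
    [0,0,0]
  ],
  "gripper": [-1,-1,-1,-1,-1,-1,-1,-1,-1,-1]
}}

```text
time_s: 26.05
position: [0.5891, -0.1793, 0.2498]
tool_rot: [[0.988, 0.155, -0.0], [0.155, -0.988, -0.0], [-0.0, 0.0, -1.0]]
ft_force: [0.4, -0.5, -4.2]
grip_width: 0.0107
```

```bash
python3 look.py a14 4
```

```text
26.25 [ 0.58909739 -0.17928918  0.24984307] [ 0.27481251  0.12521661 -4.02170044] [-5.2 -3.8 -3.5 -3.6] 0.011192264671498276
[[0.9878, 0.1554, 0.0], [0.1554, -0.9878, -0.0], [0.0, 0.0, -1.0]]
stand frame 0.0002981877561524589 -0.001958819153152702 rackz 0.07644306534351397
```

Free at 2 mm into the notch; continue down to just short of the seat.

{"fn": "jog_arm", "kwargs": {
  "dr": [
    [0,0,0],
    [0,0,0],
    [0,0,0],
    [0,0,0],
    [0,0,0],
    [0,0,0],
    [0,0,0],
    [0,0,0],
    [0,0,0],
    [0,0,0]
  ],
  "slide": [
    [0,0,0.0004],
    [0,0,0.0004],
    [0,0,0.0004],
    [0,0,0.0004],
    [0,0,0.0004],
    [0,0,0.0004],
    [0,0,0.0004],
    [0,0,0.0004],
    [0,0,0],
    [0,0,0]
  ],
  "gripper": [-1,-1,-1,-1,-1,-1,-1,-1,-1,-1]
}}

```text
time_s: 27.25
position: [0.5891, -0.1793, 0.2466]
tool_rot: [[0.988, 0.155, -0.0], [0.155, -0.988, 0.0], [-0.0, -0.0, -1.0]]
ft_force: [-0.6, 0.3, -4.2]
grip_width: 0.011
```

```bash
python3 look.py a15 4
```

```text
27.45 [ 0.58907755 -0.17930829  0.24664185] [-3.56247024e-03 -1.46125282e-01 -3.97436636e+00] [-4.  -3.5 -4.2 -4.2] 0.01095978225148826
[[0.9879, 0.1553, -0.0], [0.1553, -0.9879, 0.0], [-0.0, -0.0, -1.0]]
stand frame 0.00027562530899431456 -0.0019746274577271657 rackz 0.07324185117845333
```

{"fn": "jog_arm", "kwargs": {
  "dr": [
    [0,0,0],
    [0,0,0],
    [0,0,0],
    [0,0,0],
    [0,0,0],
    [0,0,0],
    [0,0,0],
    [0,0,0],
    [0,0,0],
    [0,0,0]
  ],
  "slide": [
    [0,0,0.0002],
    [0,0,0.0002],
    [0,0,0.0002],
    [0,0,0.0002],
    [0,0,0.0002],
    [0,0,0.0002],
    [0,0,0.0002],
    [0,0,0],
    [0,0,0],
    [0,0,0]
  ],
  "gripper": [-1,-1,-1,-1,-1,-1,-1,-1,-1,-1]
}}

```text
time_s: 28.45
position: [0.5891, -0.1793, 0.2452]
tool_rot: [[0.988, 0.155, 0.0], [0.155, -0.988, -0.0], [0.0, 0.0, -1.0]]
ft_force: [-0.4, 0.4, -4.2]
grip_width: 0.0109
```

```bash
python3 look.py a16 4
```

```text
28.65 [ 0.58907705 -0.17931418  0.24522871] [-0.19578325 -0.12819325 -4.24851472] [-4.5 -3.8 -4.3 -4.3] 0.011096794967001245
[[0.9879, 0.1553, -0.0], [0.1553, -0.9879, -0.0], [-0.0, 0.0, -1.0]]
stand frame 0.00027422473646470454 -0.0019803684498709635 rackz 0.07182870705414185
```

{"fn": "jog_arm", "kwargs": {
  "dr": [
    [0,0,0],
    [0,0,0],
    [0,0,0],
    [0,0,0],
    [0,0,0],
    [0,0,0],
    [0,0,0],
    [0,0,0],
    [0,0,0],
    [0,0,0]
  ],
  "slide": [
    [0,0,0.0002],
    [0,0,0.0002],
    [0,0,0.0002],
    [0,0,0.0001],
    [0,0,0],
    [0,0,0],
    [0,0,0],
    [0,0,0],
    [0,0,0],
    [0,0,0]
  ],
  "gripper": [-1,-1,-1,-1,-1,-1,-1,-1,-1,-1]
}}

```text
time_s: 29.65
position: [0.5891, -0.1794, 0.2448]
tool_rot: [[0.988, 0.155, 0.001], [0.155, -0.988, -0.0], [0.0, 0.0, -1.0]]
ft_force: [-1.4, 0.0, 2.7]
grip_width: 0.0107
```

```bash
python3 look.py a17 4
```

```text
29.85 [ 0.58915338 -0.17933766  0.2447643 ] [-0.81386919  0.01968336  3.31193124] [2.4 2.7 3.9 4.2] 0.010993915459496628
[[0.9879, 0.1554, 0.0004], [0.1554, -0.9879, -0.0002], [0.0004, 0.0003, -1.0]]
stand frame 0.00034601124813088977 -0.00201536577324783 rackz 0.07136429990610821
```

{"fn": "jog_arm", "kwargs": {
  "dr": [
    [0,0,0],
    [0,0,0],
    [0,0,0],
    [0,0,0],
    [0,0,0],
    [0,0,0],
    [0,0,0],
    [0,0,0],
    [0,0,0],
    [0,0,0]
  ],
  "slide": [
    [0,0,-0.0001],
    [0,0,-0.0001],
    [0,0,0],
    [0,0,0],
    [0,0,0],
    [0,0,0],
    [0,0,0],
    [0,0,0],
    [0,0,0],
    [0,0,0]
  ],
  "gripper": [-1,-1,-1,-1,-0.9,-0.8,-0.76,-0.73,-0.7,-0.65],
  "force": 20
}}

```text
time_s: 30.85
position: [0.589, -0.1792, 0.2442]
tool_rot: [[0.988, 0.155, -0.001], [0.155, -0.988, 0.0], [-0.001, -0.001, -1.0]]
ft_force: [0.6, -0.2, 0.1]
grip_width: 0.015
```

```bash
python3 look.py a18 4; python3 ov.py o18
```

```text
31.05 [ 0.58906556 -0.17927286  0.24453544] [-0.22266506 -0.19490477  0.15636544] [-0.5  0.3  0.1  0.7] 0.014683656046974908
[[0.9879, 0.1554, -0.0003], [0.1554, -0.9879, 0.0001], [-0.0003, -0.0002, -1.0]]
stand frame 0.0002692593978325742 -0.0019377758216680204 rackz 0.07113544376009784
```

View pics/o18s.png

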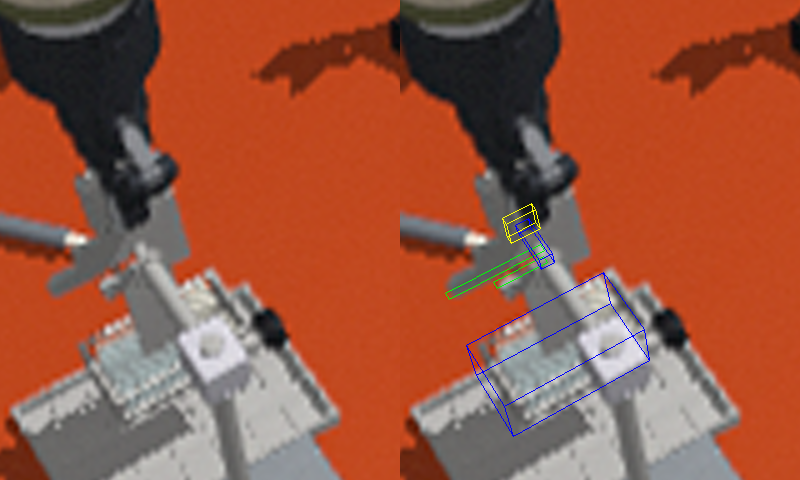

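View pics/o18w.png

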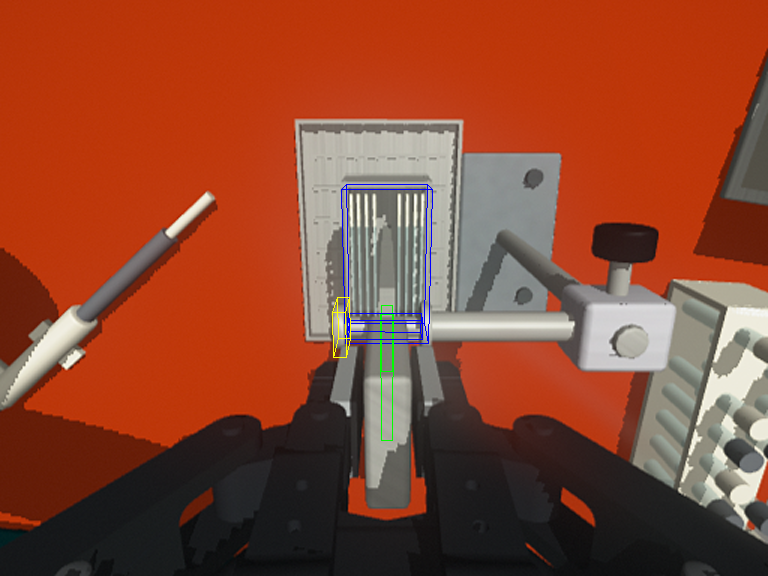

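{"fn": "jog_arm", "kwargs": {
  "dr": [
    [0,0,0],
    [0,0,0],
    [0,0,0],
    [0,0,0],
    [0,0,0],
    [0,0,0],
    [0,0,0],
    [0,0,0],
    [0,0,0],
    [0,0,0]
  ],
  "slide": [
    [0,0,0],
    [0,0,0],
    [0,0,0],
    [0,0,0],
    [0,0,0],
    [0,0,-0.005],
    [0,0,-0.01],
    [0,0,-0.02],
    [0,0,-0.03],
    [0,0,-0.03]
  ],
  "gripper": [-0.5,-0.35,-0.2,-0.1,0,0,0,0,0,0]
}}

```text
time_s: 32.15
position: [0.5889, -0.1792, 0.3417]
tool_rot: [[0.988, 0.155, 0.0], [0.155, -0.988, -0.0], [0.0, 0.0, -1.0]]
ft_force: [-0.1, 0.8, 0.5]
grip_width: 0.043
```

{"fn": "jog_arm", "kwargs": {
  "dr": [
    [0,0,0],
    [0,0,0],
    [0,0,0],
    [0,0,0],
    [0,0,0],
    [0,0,0],
    [0,0,0],
    [0,0,0],
    [0,0,0],
    [0,0,0]
  ],
  "slide": [
    [0,-0.01,-0.01],
    [0,-0.02,0],
    [0,-0.03,0],
    [0,-0.03,0],
    [0,-0.03,0],
    [0,-0.03,0],
    [0,-0.03,0],
    [0,-0.02,0],
    [0,-0.01,0],
    [0,0,0]
  ],
  "gripper": [0,0,0,0,0,0,0,0,0,0]
}}

```text
time_s: 33.15
position: [0.5557, 0.0297, 0.3491]
tool_rot: [[0.988, 0.157, -0.001], [0.157, -0.988, 0.0], [-0.001, -0.0, -1.0]]
ft_force: [0.3, -0.5, -0.9]
grip_width: 0.0427
```

```bash
cat > fin.py <<'E'
from h import *
from rig import observe,viewer
import sys
q=[.5885,-.1774,.1552];p=[*W(q,(0.0,-0.0,0))[0][:2],.1552];rz=.0712;o=[]
for n in('scene','top'):
    d=viewer.get_image(n);cv2.imwrite(f'pics/{sys.argv[1]}_{n}.png',d['pixels']);c=n[0]
    im=cv2.resize(d['pixels'],None,fx=5,fy=5,interpolation=cv2.INTER_CUBIC);raw=im.copy()
    def box(x0,x1,y0,y1,z0,z1,col):
        P=[proj(c,W(p,(x,y,z)))[0]*5+2 for x in(x0,x1) for y in(y0,y1) for z in(z0,z1)]
        for i in range(8):
            for b in(1,2,4):
                if not i&b: cv2.line(im,tuple(P[i].astype(int)),tuple(P[i|b].astype(int)),col,1)
    box(-.025,.025,-.046,.046,rz,rz+.034,(255,0,0));box(-.006,.006,-.02,.02,rz+.16,rz+.2,(255,0,0))
    m=(proj(c,W(p,(0,0,.16)))[0]*5).astype(int)
    o+=[v[max(0,m[1]-200):m[1]+200,m[0]-190:m[0]+190] for v in((raw,im))]
    print([v.shape for v in o])
h=min(v.shape[0] for v in o)
o=[v[:h] for v in o]
cv2.imwrite(f'pics/{sys.argv[1]}a.png',np.hstack(o[:2]));cv2.imwrite(f'pics/{sys.argv[1]}b.png',np.hstack(o[2:]))
E
python3 fin.py f1
```

```text
[(400, 380, 3), (400, 380, 3)]
[(400, 380, 3), (400, 380, 3), (400, 380, 3), (400, 380, 3)]
```

View pics/f1a.png

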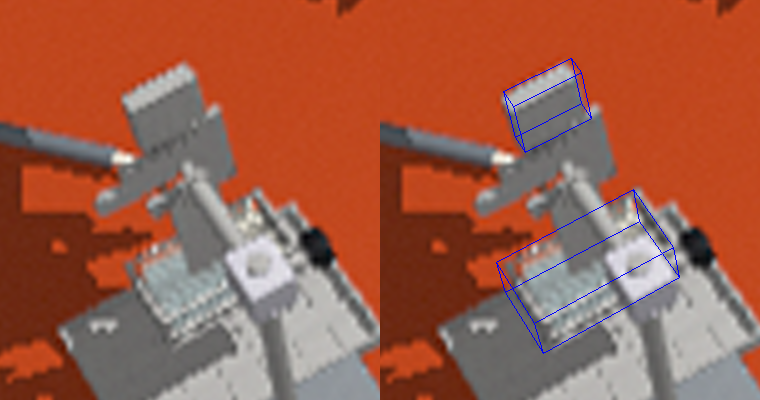

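View pics/f1b.png

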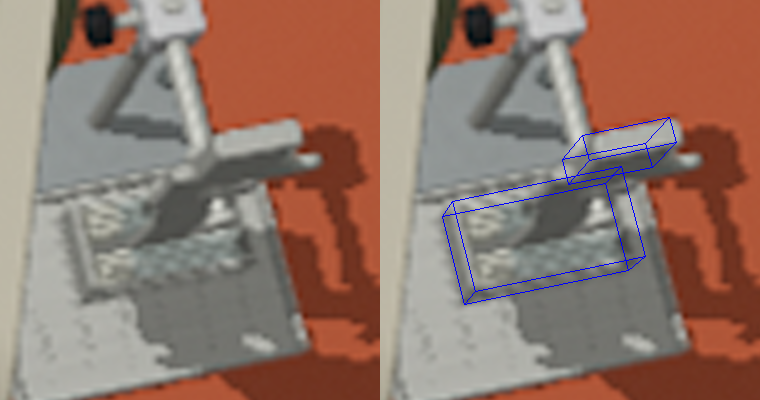

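{"fn": "jog_arm", "kwargs": {
  "dr": [
    [0,0,0],
    [0,0,0],
    [0,0,0],
    [0,0,0],
    [0,0,0],
    [0,0,0],
    [0,0,0],
    [0,0,0],
    [0,0,0],
    [0,0,0]
  ],
  "slide": [
    [0,-0.01,0],
    [0,-0.02,0],
    [0,-0.03,0],
    [0,-0.03,0],
    [0,-0.03,0],
    [0,-0.03,0],
    [0,-0.02,0],
    [0,0,0],
    [0,0,0],
    [0,0,0]
  ],
  "gripper": [0,0,0,0,0,0,0,0,0,0]
}}

```text
time_s: 34.25
position: [0.5303, 0.1952, 0.3496]
tool_rot: [[0.988, 0.154, -0.0], [0.154, -0.988, -0.0], [-0.0, 0.0, -1.0]]
ft_force: [0.9, -0.9, -0.5]
grip_width: 0.0428
```

```bash
python3 fin.py f2; python3 fin.py f3; python3 - <<'E'
import cv2,numpy as np
for n,(x,y,w,h) in (('scene',(170,190,60,80)),('top',(310,140,60,70))):
    i=[cv2.imread(f'pics/f{k}_{n}.png')[y:y+h,x:x+w].astype(int) for k in(1,2,3)]
    print(n,np.abs(i[0]-i[1]).max(),np.abs(i[0]-i[1]).mean(),np.abs(i[1]-i[2]).max(),(np.abs(i[1]-i[2])>12).sum())
E
```

```text
[(400, 380, 3), (400, 380, 3)]
[(400, 380, 3), (400, 380, 3), (400, 380, 3), (400, 380, 3)]
[(400, 380, 3), (400, 380, 3)]
[(400, 380, 3), (400, 380, 3), (400, 380, 3), (400, 380, 3)]
scene 105 9.740625 65 9
top 139 12.295634920634921 9 0
```

View pics/f3a.png

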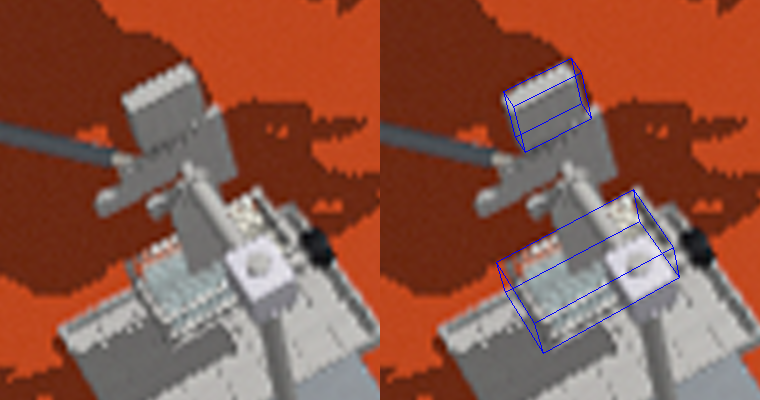

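View pics/f3b.png

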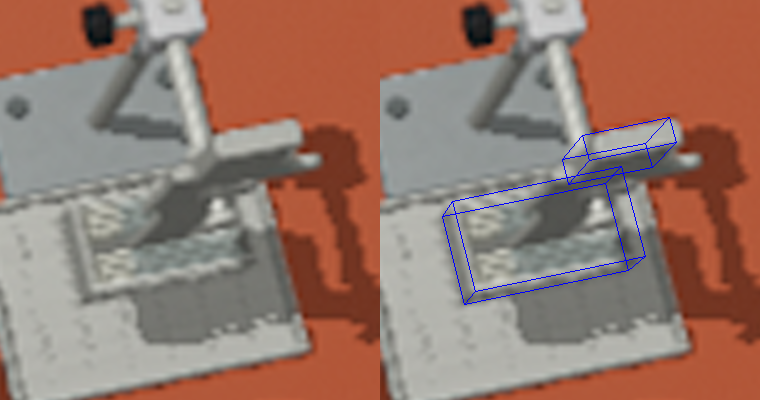

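View pics/f3_top.png

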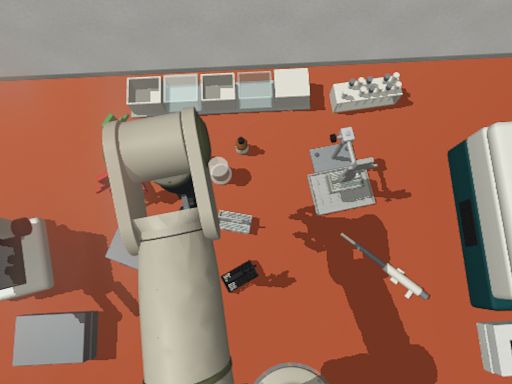

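```bash
python3 - <<'E'
from h import *
from scipy.spatial.transform import Rotation as Ro
q=[.5885,-.1774,.1552];c0={c:(proj(c,W(q,(0,0,.16)))[0]*5).astype(int)-[190,200] for c in 'st'}
px=lambda c,x,y:(np.array([x,y])+c0[c]-2)/5
x,y=.006,.02
obs=[('s',(-x,-y,.2),(121,97)),('s',(-x,y,.2),(187,62)),('s',(x,y,.2),(194,78)),('s',(x,-y,.2),(131,113)),('s',(x,-y,.16),(141,153)),
('s',(-.025,-.046,.034),(126,264)),('s',(.025,-.046,0),(175,344)),('s',(-.025,.046,.034),(258,188)),
('t',(x,y,.2),(210,132)),('t',(x,-y,.2),(297,121)),('t',(-x,-y,.2),(303,142)),('t',(-x,y,.2),(213,155)),
('t',(-.025,.046,.034),(84,298)),('t',(.025,.046,.034),(66,208)),('t',(-.025,-.046,.034),(251,262))]
def f(p):
    r=Ro.from_euler('ZYX',p[3:6]).as_matrix()
    return np.concatenate([proj(c,p[:3]+r@(np.array(m)-[0,0,.129]))[0]-px(c,*u) for c,m,u in obs])
r=least_squares(f,[.5885,-.1774,.2,.155,0,0],loss='soft_l1',f_scale=.5)
print(r.x.round(4));print(r.fun.reshape(-1,2).round(1).tolist())
J=r.jac;print(np.sqrt(np.diag(np.linalg.inv(J.T@J)))*.5)
e=r.x[:2]-q[:2];c,s=np.cos(.1552),np.sin(.1552);print('stand',c*e[0]+s*e[1],-s*e[0]+c*e[1])
E
```

```text
[ 0.5879 -0.1769  0.1987  0.1537  0.0132  0.0557]
[[-0.5, 0.2], [-0.2, 0.0], [0.5, -0.2], [-0.5, 0.1], [0.7, 0.6], [-0.2, -1.1], [-0.1, 0.6], [0.5, -1.2], [-0.1, 0.2], [-0.5, -0.7], [-0.2, 0.1], [0.6, 0.7], [0.4, -0.4], [-0.6, -0.4], [0.5, 0.4]]
[0.00055998 0.00048351 0.00097841 0.01464115 0.00725718 0.00597783]
stand -0.0005179634834374752 0.0006317120409918854
```

```bash
python3 - <<'E'
from rig import observe, env
s=observe();print(s['time_s'],s['ft_force'],s['qvel'].round(2))
print(env.close_job())
E
```

```text
34.45 [-0.0819177  -0.72181538 -0.32077061] [ 0.42  0.   -0.04  0.03  0.03  0.05]
the job is handed in; nothing more can be done
None
```

The slotted carrier now hangs released and still on the pin, and I handed the job in at 34.5 s. No verdict was reported.

**What I did**
- I gripped the carrier by its grip block and lifted it about 110 mm. The wrist force showed roughly 4.1 N of weight.
- I brought it to the pin from the side and laid the lip on it at a measured 40 mm beside the seat, with about 4 N of contact.
- I slid it across until the pin touched the slot's end wall, which pushed back with about 5 N. I then backed off to the middle of the seat.
- I lowered it in steps until the pin bore about 7 N, eased off to zero push, opened the gripper and backed away to the side.

**What the last checks showed**
- **Position:** fitting the final scene and top pictures puts the seat point 0.6 mm sideways of the pin's axis and 0.5 mm along it. Its height came out at about 199 mm.
- **Stillness:** the carrier stood in the same place in views 1 s apart, and the last two pictures were almost identical.
- **Clearance:** the arm is well clear and the wrist force is near zero. The bystanders I could see in the last top view look unmoved. The arm hid several others in that view, and I did not measure any of them.

**What did not agree fully**
- The final fit gives a lean of about 0.057 rad (formal error 0.006), with the top towards the lip side. It is not perfectly plumb, but it is under the 0.1 rad limit. I took it to be its natural balance, because the lip's weight is on that side, and left it alone.
- The slot's end wall was met about 2 mm farther along than the camera estimate, so I centred the seat by feel.
- The pin's height by touch was about 1.5 mm lower than the camera's 198 mm.

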